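Tip the cheese onto the stamping bed and stamp it

ROBOT

A 6-joint arm with a two-finger parallel gripper is mounted at the origin on the work surface. World frame = base frame: x ahead of the robot, y to its left, z up, the work surface at z = 0. Lengths are in mm, angles in rad, forces in N, time in s.
With the tool pointing down it reaches from about 300 to 775 mm from the base axis. Payload 14.6 kg.
Tool frame: the origin (TCP) lies on the front face of the gripper's body, between the roots of the fingers; the fingertips stand 97 mm ahead of it and the grasp point (between the pads) lies 78 mm ahead of it; z points along the fingers, y is the line along which they close (so a half turn about z gives the same grasp; the last joint's range is limited). The gripper opens to 94 mm and grips with 3 to 60 N. Pads are 16 mm wide; open, the fingers measure 119 mm over their backs; the gripper's body (75 mm by 177 mm) begins 78 mm behind the grasp point.
Start: joints at [1.151, 0.3, 1.521, -0, 1.321, -0.067], TCP at [190.037, 516.116, 302.646] pointing down, gripper open.
Joint ranges: [-3.03, 3.03], [-0.79, 2.21], [0.23, 2.52], [-1.04, 4.18], [0, 3.07], [-2.55, 2.55]. Speed limits (rad/s): [2.22, 2.22, 2.57, 3.14, 3.14, 3.14].

INTERFACE

Orientations are given as [roll, pitch, yaw] about the fixed x, y, z axes, in that order (R = Rz(yaw) Ry(pitch) Rx(roll)).
In Python, from cell import * gives the robot as it stands.
- The arm moves only by the tool carry_out, never from a script. Its arguments are lists of equal length, an entry for each row: "slide": the shift along the world's x, y, z scaled (see below), a list of three; "dr": the turn, a rotation vector about the world's x, y, z scaled (see below), a list of three; "gripper": the opening in per cent of the stroke, from 0 (shut) to 100 (fully open). A call has 1 to 10 rows; each row is the pose to reach, as a shift and turn from the pose commanded when the call began, turning the shorter way round; what a row does not reach only later rows make up. The controller multiplies each number of a shift by 0.25 m and each number of a turn by 360 degrees. A row lasts 1/12 s, in which the tool goes at most 41.7 mm and 7.16 degrees, less where a joint would pass 70% of its speed; a pose out of reach is approached as far as the arm can. A call with a number of a shift or a turn outside -1 to 1 is refused whole. A call with a gripper value outside its range is refused whole. The fingers move at their own pace and stop on an object; "newtons" is the grip in N (left out, the last holds). Time passes only in rows, so rows that repeat a pose let the fingers close. It gives the time, the measured TCP pose, the force, the opening and the grip force at its end, in the units of the state.
- read_state(): the state, without advancing time (a new reading comes with each control period).
- camera(name): name is "scene" or "top" or "wrist"; returns the picture (400x640x3 uint8, red, green, blue); there is no depth.
- camera_model(name): a dict with "vfov" (degrees; the focal length in pixels is half the picture's height over the tangent of half this angle, whatever the lens; pixels are square), "cx", "cy" (the principal point, pixels), "R" (3x3) and "t" (3): a world point X has camera coordinates R X + t. Camera axes: x right, y down, z forward; pixel columns grow to the right and rows downward; lengths in mm; the calibration is good to about 2 mm. A picture is of the moment at which its call begins: read the wrist's pose just before it. camera_model takes no time and is no camera call; for the wrist camera it gives the pose at the moment of the call.
- sign_off(): hands the job in; it is judged then, once.
The state is a dict: "clock": time; "joints": joint angles; "qd": joint speeds; "effort": joint torques, N m; "eef_pos": TCP position; "eef_rot": TCP orientation; "wrist_force": force on the tool from outside, world axes, zero at the start; "moment": the same for the moment, N m; "finger_gap": finger opening in mm; "finger_force": force on a finger pad.
Only numpy, scipy, OpenCV 4.12 (cv2) and the standard library are available. Lean on these libraries where they do the work, as an engineer would, in place of code of your own. Each camera call takes 0.05 s, during which the arm holds its last target. There are 200 camera calls.

TASK

The tall cheese block stands on end on the sprung plate of the stamping bed: without lifting it off, tip it over onto its broad side towards the bed's end stop, then slide it along until its end sits squarely against the stop. Then take the hand press by its handle, set it flat on the middle of the cheese and press straight down until the plate is fully down for a moment, and let the plate come up again. Finally stand the hand press gently back upright on the middle of its marble tile; the cheese stays against the stop, and the tub, the small cheese wheel and the jar are left alone.

Things in the scene. Friction and masses are not known exactly. Their poses are not given: they have to be found in the camera images.
- bed: Fixed steel stamping bed, frame 150 (x) x 330 (y) x 24 mm. Origin: centre of its underside, on the counter. On it a flat sprung plate 120 (x) x 278 (y) mm, top 45 mm above the origin when up, no rims. y runs along the bed; the end stop, an upright wall 120 mm wide, 12 thick, 78 above the counter, is at the -y end, inner face at y = -140 mm; the plate reaches from it to y = +140 mm.
- plate (a joint): Travel of the sprung plate, m: 0 = up, grows downward, 0.010 = fully down on its limit. It only moves straight up and down and springs back. With the cheese on it, it stays up by itself; about 6 N more starts it moving and about 12 N more in all brings it fully down.
- cheese: Cheese block, brown rind on one narrow side, 60 (its x) x 45 (y) x 150 mm (z), about 0.44 kg. Starts on end on the plate, centred 70 to 105 mm along the bed's +y, roughly square to it. Origin: centre of the end face it first stands on; z along its length, up at the start. Tipped towards the stop it lies on a 60 x 150 side, z to the stop, y up, its upper side 45 mm above the plate.
- cheese_mid (a point): Centre of the cheese block, 75 mm from each end. With the cheese against the stop it is 65 mm to the bed's -y side of the bed's origin.
- handpress: Hand press, 0.35 kg, standing upright on its marble tile: a flat round steel disc 58 mm across and 14 mm thick with an upright round dark wooden handle 26 mm across on it, from 14 to 96 mm above the underside. Origin: centre of the underside of the disc; z up along the handle.
- rest: Marble tile 100 x 100 x 8 mm, fixed on the counter on one side of the bed (either side), where the hand press stands. Origin: centre of its underside; its top is 8 mm higher.
- tub: Bystander: white lidded plastic tub 100 mm across, 78 mm high, on the other side of the bed from the tile. Origin: centre of its underside.
- wheel: Bystander: small brown cheese wheel 90 mm across, 45 mm high, off to one side beyond the tile or tub. Origin: centre of its underside.
- jar: Bystander: glass jar 68 mm across, 95 mm high, off to the other side. Origin: centre of its underside.
Not all that is in view belongs to the job. There is more than one size of the handpress; the one meant has the size given above.

How it is judged:
By the outcome, as a careful person would: the job done as asked, in the order asked, and still so for the second after the job is handed in, with the robot touching nothing.
It also fails if it takes over 72 s, if anything falls off the work surface, if the arm or the gripper's body presses on something with over 40 N, if the wrist force passes 120 N, or if a joint passes its speed limit or range.

## Working session

There is one attempt and no reset: what is moved stays moved. The work goes in short steps, Python scripts to look and compute and a tool call to move; the robot and the scene stay as the last step left them, time stands still between calls to the robot, and variables do not carry over. Pictures are saved under pics/ and viewed, at most 10 in all, crops included, and the job is handed in when it is done.

Besides the shell and the picture viewer there is one more tool, called after "Emit:" by a JSON object that holds its "method" and its "body". carry_out: Moves the arm, as the interface text tells. Its arguments: {"type":"object","properties":{"slide":{"type":"array","items":{"type":"array","items":{"type":"number","minimum":-1,"maximum":1}}},"dr":{"type":"array","items":{"type":"array","items":{"type":"number","minimum":-1,"maximum":1}}},"gripper":{"type":"array","items":{"type":"number"}},"newtons":{"type":"number"}},"required":["slide","dr","gripper"]}

```bash
mkdir -p pics
cat > h.py <<'E'
from cell import *
import numpy as np, cv2
def K(m): 
    f=200/np.tan(np.radians(m["vfov"]/2)); return f
def proj(m,X):
    c=np.array(m["R"])@np.array(X,float)+np.array(m["t"]); f=K(m)
    return m["cx"]+f*c[0]/c[2], m["cy"]+f*c[1]/c[2]
def ray(m,u,v,z):
    R=np.array(m["R"]);t=np.array(m["t"]);o=-R.T@t
    d=R.T@np.array([(u-m["cx"])/K(m),(v-m["cy"])/K(m),1]); return o+d*(z-o[2])/d[2]
def snap(n,p):
    i=np.asarray(camera(n)); cv2.imwrite("pics/"+p,i[:,:,::-1]); return i
E
python3 - <<'E'
from h import *
print(read_state())
for n in("top","scene"):
    print(n,camera_model(n)); snap(n,n+"0.png")
E
```

```text
{'clock': 0.0, 'joints': array([ 1.15142122e+00,  3.00448322e-01,  1.52159918e+00, -2.62522003e-05,
        1.32069134e+00, -6.66104891e-02]), 'qd': array([-1.33131969e-05, -4.14482335e-04, -3.30267058e-04,  1.01171647e-03,
       -4.83962046e-04, -1.59486247e-03]), 'effort': array([-1.22821719e-03, -5.31813240e+01, -3.52726400e+01,  7.07238447e-02,
        2.45099002e-02, -9.60528519e-05]), 'eef_pos': array([189.96958399, 515.98319285, 302.09110434]), 'eef_rot': array([-3.14044732e+00, -5.09200342e-05,  2.78883452e+00]), 'wrist_force': array([ 0.02983653, -0.05652802, -0.10008663]), 'moment': array([ 0.01350332, -0.01807142,  0.01991439]), 'finger_force': 0.0, 'finger_gap': 94.2177298782597}
top {'vfov': 56.378309760997155, 'cx': 319.72823852158194, 'cy': 198.00493991680025, 'R': array([[-0.00861677, -0.99981092,  0.01743212],
       [-0.99226908,  0.00639082, -0.12394045],
       [ 0.12380561, -0.01836532, -0.99213653]]), 't': array([  56.6865132 ,  535.14562452, 1008.71049636])}
scene {'vfov': 44.32306152071611, 'cx': 316.1061703765596, 'cy': 200.87455315328637, 'R': array([[-0.72621597,  0.68738496, -0.01059688],
       [ 0.4941943 ,  0.51127239, -0.7031163 ],
       [-0.47789367, -0.5158512 , -0.7109959 ]]), 't': array([ 349.16778092, -233.54589003, 1522.29244744])}
```

View pics/top0.png

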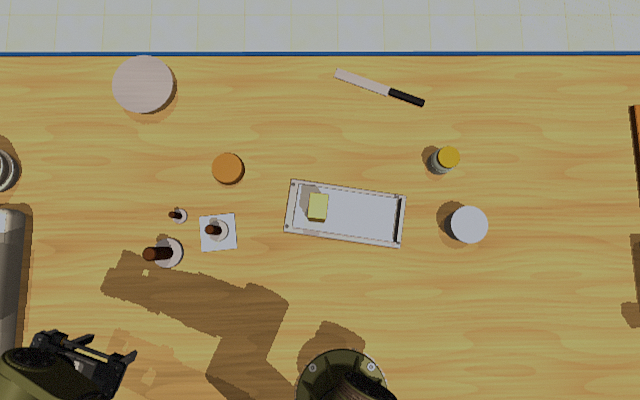

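View pics/scene0.png

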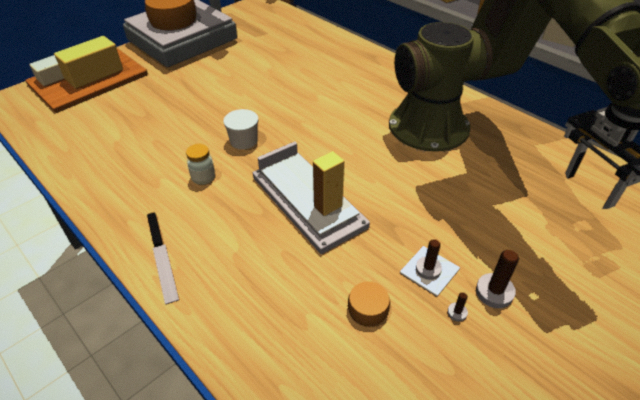

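The top view shows the bed at about (284–406, 179–248) with its stop on the right. The cheese top is at (318,206), and the press of the right size is on the tile at (218,232). The decoy presses stand off the tile.

Run:
```python
import cv2
i=cv2.imread("pics/top0.png")[165:260,190:415]
cv2.imwrite("pics/c1.png",cv2.resize(i,None,fx=3.5,fy=3.5,interpolation=cv2.INTER_CUBIC))
```

```text
(no output)
```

View pics/c1.png

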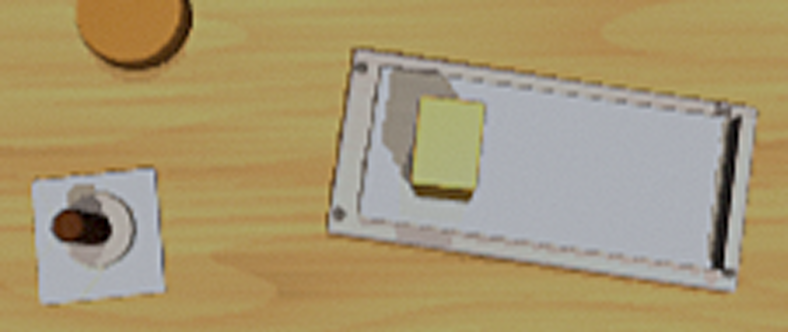

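The crop shows clear corners for the frame, the cheese top and the tile. I'll turn these into poses.

Run:
```python
from h import *
m=camera_model("top")
def P(L,z): return np.array([ray(m,(u+.5)/3.5-.5+190,(v+.5)/3.5-.5+165,z) for u,v in L])
for n,L,z in(("bed",[(355,48),(757,107),(735,292),(328,233)],24),("cheese",[(420,96),(485,100),(478,191),(413,186)],195),("tile",[(33,181),(155,168),(163,292),(41,305)],8),("wheel",[(134,15)],45)):
    p=P(L,z);print(n,p.mean(0).round(1))
    if len(p)==4:
        e=[p[(k+1)%4]-p[k] for k in range(4)]
        print([round(float(np.linalg.norm(x)),1) for x in e],[round(float(np.degrees(np.arctan2(x[1],x[0]))),2) for x in e])
print(P([(68,226)],104),P([(104,229)],22))
```

```text
bed [493.9 -18.1  24. ]
[328.4, 149.8, 326.5, 150.4] [-98.79, 171.14, 81.32, -8.13]
cheese [497.6  60.  195. ]
[43.9, 61.5, 43.5, 60.8] [-93.91, 174.99, 85.17, -4.71]
tile [443.8 340.1   8. ]
[98.4, 99.9, 97.2, 99.6] [-84.27, -175.21, 95.57, 5.44]
wheel [616.9 306.8  45. ]
[[448.02588851 337.83060373 104.        ]] [[448.95598784 332.01672584  22.        ]]
```

Poses found:
- **Bed:** (494,-18), yaw -8.6°.
- **Cheese:** (498,60), yaw about -5°.
- **Tile:** (444,340).

I'll grip the cheese lightly near its top across its 60 mm width. Then I'll move along an arc so that it pivots between the pads.

Emit:
{"method": "carry_out", "body": {"slide": [[0.616,-0.912,0.16],[0.616,-0.912,0.16],[0.616,-0.912,0.16],[0.616,-0.912,0.16],[0.616,-0.912,0.16],[0.616,-0.912,0.16],[0.616,-0.912,0.16],[0.616,-0.912,0.16]], "dr": [[0,0,-0.104],[0,0,-0.104],[0,0,-0.104],[0,0,-0.104],[0,0,-0.104],[0,0,-0.104],[0,0,-0.104],[0,0,-0.104]], "gripper": [100,100,100,100,100,100,100,100], "newtons": 4}}

```text
clock: 0.77
eef_pos: [346.1, 285.0, 343.4]
eef_rot: [3.14, 0.001, 2.131]
wrist_force: [0.2, 0.6, 0.7]
finger_gap: 94.0
finger_force: 0.0
```

Emit:
{"method": "carry_out", "body": {"slide": [[0.616,-0.912,0],[0.616,-0.912,0],[0.616,-0.912,0],[0.616,-0.912,0],[0.616,-0.912,0],[0.616,-0.912,0],[0.616,-0.912,0],[0.616,-0.912,0],[0.616,-0.912,0]], "dr": [[0,0,-0.104],[0,0,-0.104],[0,0,-0.104],[0,0,-0.104],[0,0,-0.104],[0,0,-0.104],[0,0,-0.104],[0,0,-0.104],[0,0,-0.104]], "gripper": [100,100,100,100,100,100,100,100,100]}}

```text
clock: 1.52
eef_pos: [498.3, 59.7, 341.9]
eef_rot: [-3.14, 0.0, 1.48]
wrist_force: [-0.4, 1.2, 0.8]
finger_gap: 93.8
finger_force: 0.0
```

Run:
```python
from h import *
s=read_state();print(s["clock"],s["eef_pos"],s["eef_rot"],s["joints"])
m=camera_model("wrist");print(m);snap("wrist","w1.png")
for z,o in((195,0),(45,0)):
  a=np.radians(-4.9);c=np.array([497.6,60])
  print(z,[np.round(proj(m,[*(c+x*np.array([np.cos(a),np.sin(a)])+y*np.array([-np.sin(a),np.cos(a)])),z]),0) for x,y in((30,22.5),(30,-22.5),(-30,-22.5),(-30,22.5))])
```

```text
1.5167 [498.27001815  59.73287209 341.9059113 ] [-3.14016704e+00  2.45806275e-05  1.48021471e+00] [4.62554336e-02 1.63258677e-01 1.59693615e+00 1.73168336e-04
 1.38281347e+00 1.36804582e-01]
{'vfov': 68.98754439260985, 'cx': 315.9013491489072, 'cy': 201.59433450043437, 'R': array([[ 0.9960102 , -0.08922969, -0.00131879],
       [-0.08612961, -0.96506335,  0.24745589],
       [-0.02335313, -0.246355  , -0.96889826]]), 't': array([-490.26981752,   65.5466136 ,  455.46126371])}
195 [array([353., 191.]), array([351., 243.]), array([280., 243.]), array([278., 191.])]
45 [array([339., 166.]), array([338., 200.]), array([294., 200.]), array([293., 167.])]
```

View pics/w1.png

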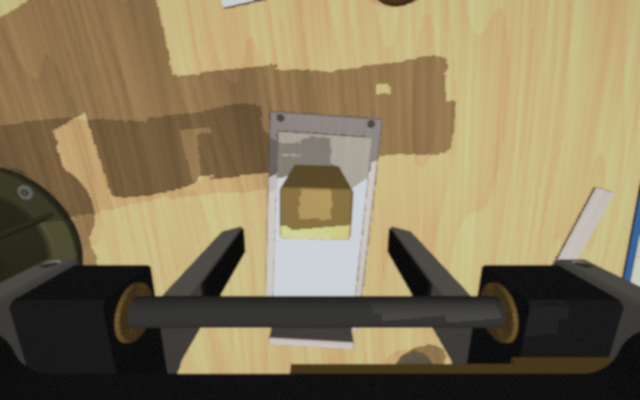

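The wrist view shows the cheese top centred at (316,213), about 4 px higher than predicted. So the cheese is at about (498,62), and its yaw matches the tool. I'll go down and grip.

Emit:
{"method": "carry_out", "body": {"slide": [[0,0.008,-0.15],[0,0.008,-0.3],[0,0.008,-0.4],[0,0.008,-0.456],[0,0.008,-0.456],[0,0.008,-0.456]], "dr": [[0,0,0],[0,0,0],[0,0,0],[0,0,0],[0,0,0],[0,0,0]], "gripper": [100,100,100,100,100,100]}}

```text
clock: 2.07
eef_pos: [497.7, 63.2, 228.9]
eef_rot: [-3.141, -0.0, 1.483]
wrist_force: [-0.6, -0.3, 0.6]
finger_gap: 94.0
finger_force: 0.0
```

Emit:
{"method": "carry_out", "body": {"slide": [[0,0,0],[0,0,0],[0,0,0],[0,0,0],[0,0,0],[0,0,0],[0,0,0],[0,0,0]], "dr": [[0,0,0],[0,0,0],[0,0,0],[0,0,0],[0,0,0],[0,0,0],[0,0,0],[0,0,0]], "gripper": [74,72,70,68,66,64,60,55], "newtons": 4}}

```text
clock: 2.73
eef_pos: [498.0, 62.1, 228.8]
eef_rot: [-3.141, 0.0, 1.482]
wrist_force: [-3.4, 0.5, 3.9]
finger_gap: 60.7
finger_force: 4.0
```

Emit:
{"method": "carry_out", "body": {"slide": [[-0.0032,-0.0367,0.0063],[-0.0065,-0.0741,0.0092],[-0.0097,-0.1114,0.009],[-0.013,-0.1486,0.0056],[-0.0162,-0.1852,-0.0013],[-0.0193,-0.2211,-0.0112],[-0.0224,-0.2562,-0.0243],[-0.0253,-0.29,-0.0404],[-0.0253,-0.29,-0.0404]], "dr": [[0,0,0],[0,0,0],[0,0,0],[0,0,0],[0,0,0],[0,0,0],[0,0,0],[0,0,0],[0,0,0]], "gripper": [55,55,55,55,55,55,55,55,55], "newtons": 4}}

```text
clock: 3.48
eef_pos: [491.5, -12.0, 217.8]
eef_rot: [-3.141, 0.001, 1.481]
wrist_force: [-1.5, -1.3, 1.1]
finger_gap: 59.9
finger_force: 4.0
```

Run:
```python
from h import *
i=snap("scene","s1.png")
cv2.imwrite("pics/s1c.png",cv2.resize(i[100:270,210:450,::-1],None,fx=3,fy=3,interpolation=cv2.INTER_CUBIC))
```

```text
(no output)
```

View pics/s1c.png

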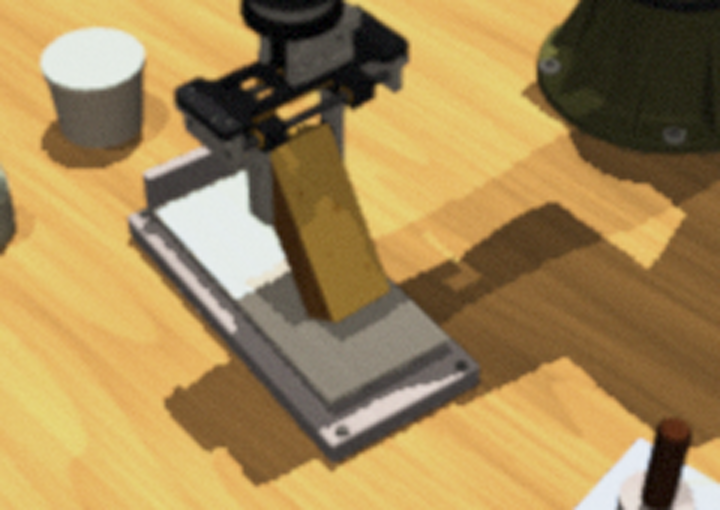

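The cheese is leaning about 40°, with its bottom edge on the plate and no lift-off. I'll continue the arc to 90°.

Emit:
{"method": "carry_out", "body": {"slide": [[-0.0028,-0.0319,-0.0192],[-0.0055,-0.0625,-0.0408],[-0.0079,-0.0908,-0.0652],[-0.0102,-0.1171,-0.0916],[-0.0123,-0.141,-0.1204],[-0.0142,-0.1621,-0.1516],[-0.0158,-0.1805,-0.184],[-0.0171,-0.196,-0.218],[-0.0182,-0.2084,-0.2532],[-0.019,-0.218,-0.288]], "dr": [[0,0,0],[0,0,0],[0,0,0],[0,0,0],[0,0,0],[0,0,0],[0,0,0],[0,0,0],[0,0,0],[0,0,0]], "gripper": [55,55,55,55,55,55,55,55,55,55]}}

```text
clock: 4.37
eef_pos: [486.8, -65.1, 145.4]
eef_rot: [-3.141, -0.0, 1.482]
wrist_force: [0.4, -1.5, -2.1]
finger_gap: 60.4
finger_force: 4.0
```

Emit:
{"method": "carry_out", "body": {"slide": [[0,0,0],[0,0,0],[0,0,0]], "dr": [[0,0,0],[0,0,0],[0,0,0]], "gripper": [55,55,55]}}

```text
clock: 4.62
eef_pos: [486.9, -64.6, 146.5]
eef_rot: [-3.141, -0.0, 1.482]
wrist_force: [-1.2, -1.1, -3.2]
finger_gap: 60.0
finger_force: 4.0
```

Run:
```python
from h import *
i=snap("scene","s2.png")
cv2.imwrite("pics/s2c.png",cv2.resize(i[100:270,210:450,::-1],None,fx=3,fy=3,interpolation=cv2.INTER_CUBIC))
```

```text
(no output)
```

View pics/s2c.png

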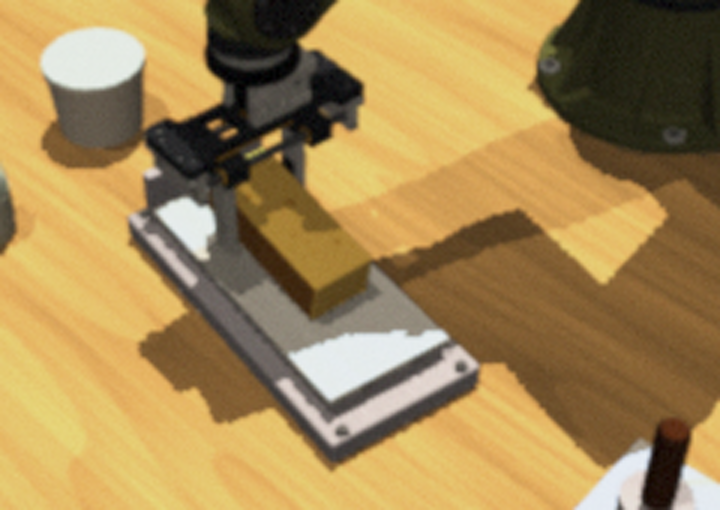

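The cheese lies almost flat, held between the pads. I'll lower it slightly, ease the grip so it settles, then regrip, square it to the bed and slide.

Emit:
{"method": "carry_out", "body": {"slide": [[0,0,-0.004],[0,0,-0.008],[0,0,-0.008],[0,0,-0.008],[0,0,-0.008],[0,0,-0.008],[0,0,-0.008],[0,0,-0.008]], "dr": [[0,0,0],[0,0,0],[0,0,0],[0,0,0],[0,0,0],[0,0,0],[0,0,0],[0,0,0]], "gripper": [55,55,68,68,66,60,55,55], "newtons": 8}}

```text
clock: 5.33
eef_pos: [487.1, -64.9, 144.7]
eef_rot: [3.141, -0.0, 1.482]
wrist_force: [0.0, -0.6, 2.6]
finger_gap: 60.0
finger_force: 8.0
```

Emit:
{"method": "carry_out", "body": {"slide": [[-0.004,-0.02,0],[-0.008,-0.05,0],[-0.012,-0.08,0],[-0.016,-0.11,0],[-0.02,-0.14,0],[-0.024,-0.16,0],[-0.026,-0.172,0],[-0.026,-0.172,0]], "dr": [[0,0,-0.002],[0,0,-0.004],[0,0,-0.006],[0,0,-0.008],[0,0,-0.009],[0,0,-0.0097],[0,0,-0.0097],[0,0,-0.0097]], "gripper": [55,55,55,55,55,55,55,55]}}

```text
clock: 6.0
eef_pos: [480.3, -109.1, 144.7]
eef_rot: [3.141, 0.0, 1.42]
wrist_force: [-0.9, -2.4, 4.3]
finger_gap: 60.0
finger_force: 8.0
```

Emit:
{"method": "carry_out", "body": {"slide": [[-0.0008,-0.005,0],[-0.0013,-0.009,0],[-0.002,-0.013,0],[-0.0024,-0.016,0],[-0.0024,-0.016,0]], "dr": [[0,0,0],[0,0,0],[0,0,0],[0,0,0],[0,0,0]], "gripper": [55,55,55,55,55]}}

```text
clock: 6.42
eef_pos: [479.9, -112.4, 144.7]
eef_rot: [3.141, -0.0, 1.42]
wrist_force: [-0.3, 3.7, 5.6]
finger_gap: 60.2
finger_force: 8.0
```

Run:
```python
from h import *
s=read_state();print(s["eef_pos"],s["wrist_force"])
snap("wrist","w2.png")
i=snap("top","t2.png")
cv2.imwrite("pics/t2c.png",cv2.resize(i[165:260,270:415,::-1],None,fx=5,fy=5,interpolation=cv2.INTER_CUBIC))
```

```text
[ 479.87068694 -112.36318893  144.70705623] [-0.27251869  3.72899437  5.55707782]
```

Emit:
{"method": "carry_out", "body": {"slide": [[-0.0006,-0.004,0],[-0.0012,-0.008,0],[-0.0018,-0.012,0],[-0.0018,-0.012,0]], "dr": [[0,0,0],[0,0,0],[0,0,0],[0,0,0]], "gripper": [55,55,55,55]}}

```text
clock: 6.85
eef_pos: [479.4, -115.3, 144.7]
eef_rot: [3.141, -0.0, 1.42]
wrist_force: [0.6, 3.2, 5.6]
finger_gap: 60.1
finger_force: 8.0
```

Emit:
{"method": "carry_out", "body": {"slide": [[0,0,0],[0,0,0],[0,0,0],[0,0,0],[0,0,0.15],[0,0,0.3],[0.01,0.1,0.4],[0.04,0.3,0.4],[0.08,0.53,0.4],[0.08,0.53,0.4]], "dr": [[0,0,0],[0,0,0],[0,0,0],[0,0,0],[0,0,0],[0,0,0],[0,0,0],[0,0,0],[0,0,0],[0,0,0]], "gripper": [75,80,85,90,90,90,70,50,40,40]}}

```text
clock: 7.68
eef_pos: [499.5, 20.3, 245.0]
eef_rot: [3.141, -0.0, 1.421]
wrist_force: [-0.7, 0.4, 0.8]
finger_gap: 61.1
finger_force: 0.0
```

Emit:
{"method": "carry_out", "body": {"slide": [[0,0,0],[0,0,-0.1],[0,0,-0.2],[0,0,-0.3],[0,0,-0.34],[0,0,-0.34]], "dr": [[0,0,0],[0,0,0],[0,0,0],[0,0,0],[0,0,0],[0,0,0]], "gripper": [40,40,40,40,40,40]}}

```text
clock: 8.18
eef_pos: [498.6, 17.2, 157.6]
eef_rot: [-3.138, 0.001, 1.421]
wrist_force: [-0.5, 0.6, 1.2]
finger_gap: 37.4
finger_force: 0.0
```

Run:
```python
from h import *
s=read_state();print(s["eef_pos"],s["eef_rot"],s["wrist_force"],s["finger_gap"])
a=snap("scene","s3.png")
c=cv2.resize(a[110:250,230:390,::-1],None,fx=4,fy=4,interpolation=cv2.INTER_CUBIC)
cv2.imwrite("pics/m3.png",c)
```

```text
[498.60030149  17.19069408 157.58640635] [-3.13756902e+00  5.67389690e-04  1.42056672e+00] [-0.50035457  0.623722    1.15275378] 37.355826301257885
```

View pics/m3.png

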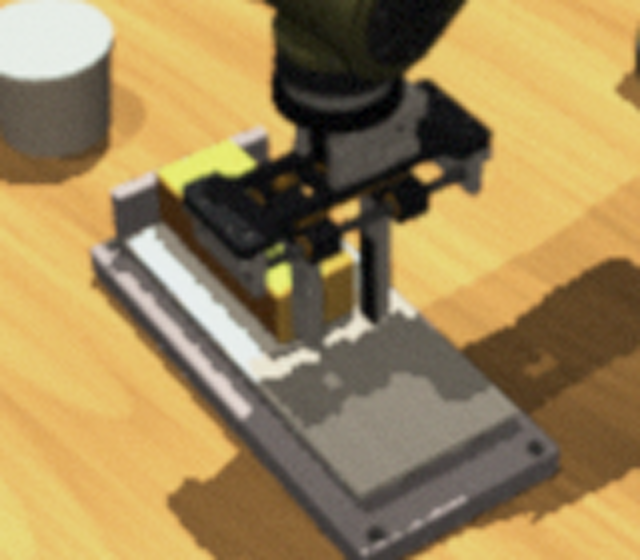

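The cheese lies flat with its far end at or near the stop. I'll push its rear end with both fingertips to seat it squarely.

Emit:
{"method": "carry_out", "body": {"slide": [[-0.003,-0.02,0],[-0.006,-0.04,0],[-0.0078,-0.052,0],[-0.0078,-0.052,0]], "dr": [[0,0,0],[0,0,0],[0,0,0],[0,0,0]], "gripper": [40,40,40,40]}}

```text
clock: 8.57
eef_pos: [497.6, 3.8, 160.4]
eef_rot: [3.14, -0.0, 1.42]
wrist_force: [-0.6, -0.3, 0.3]
finger_gap: 37.2
finger_force: 0.0
```

Emit:
{"method": "carry_out", "body": {"slide": [[-0.0006,-0.004,0],[-0.0012,-0.008,0],[-0.0012,-0.008,0]], "dr": [[0,0,0],[0,0,0],[0,0,0]], "gripper": [40,40,40]}}

```text
clock: 8.82
eef_pos: [497.3, 2.6, 159.8]
eef_rot: [3.141, -0.0, 1.421]
wrist_force: [-0.4, 0.6, -1.0]
finger_gap: 37.7
finger_force: 0.2
```

Emit:
{"method": "carry_out", "body": {"slide": [[-0.0006,-0.004,0],[-0.0012,-0.008,0],[-0.0012,-0.008,0]], "dr": [[0,0,0],[0,0,0],[0,0,0]], "gripper": [40,40,40]}}

```text
clock: 9.07
eef_pos: [497.3, 2.1, 159.9]
eef_rot: [3.14, -0.003, 1.421]
wrist_force: [4.1, 17.0, 0.3]
finger_gap: 37.5
finger_force: 8.8
```

The push gave 17 N, so the cheese is firmly and squarely against the stop. I'll back off and go to look at the press.

Emit:
{"method": "carry_out", "body": {"slide": [[0.006,0.04,0],[0.012,0.08,0.1],[0.0,0.1,0.25],[-0.02,0.2,0.4],[-0.05,0.35,0.55],[-0.1,0.5,0.55],[-0.15,0.65,0.55],[-0.15,0.8,0.55],[-0.15,0.8,0.55]], "dr": [[0,0,0],[0,0,0],[0,0,0],[0,0,0],[0,0,0],[0,0,0],[0,0,0],[0,0,0],[0,0,0]], "gripper": [40,40,40,60,60,60,60,60,60]}}

```text
clock: 9.82
eef_pos: [458.0, 205.6, 297.5]
eef_rot: [3.141, -0.001, 1.425]
wrist_force: [0.1, 0.2, -0.4]
finger_gap: 56.3
finger_force: 0.0
```

Emit:
{"method": "carry_out", "body": {"slide": [[-0.05,0.15,0],[-0.05,0.3,0],[-0.05,0.4,0],[-0.05,0.4,0],[-0.05,0.4,0]], "dr": [[0,0,0],[0,0,0],[0,0,0],[0,0,0],[0,0,0]], "gripper": [60,60,60,60,60]}}

```text
clock: 10.23
eef_pos: [446.5, 301.4, 296.5]
eef_rot: [-3.141, 0.001, 1.423]
wrist_force: [0.3, -0.5, -0.1]
finger_gap: 56.4
finger_force: 0.0
```

Run:
```python
from h import *
s=read_state();print(s["eef_pos"],s["eef_rot"],s["joints"])
m=camera_model("wrist");np.save("m4.npy",m,allow_pickle=True)
w=snap("wrist","w4.png")
t=snap("top","t4.png")
c=cv2.resize(t[165:260,270:415,::-1],None,fx=4,fy=4,interpolation=cv2.INTER_CUBIC)
cv2.imwrite("pics/t4c.png",c)
```

```text
[446.51572831 301.36233462 296.47392673] [-3.14095141e+00  1.00828920e-03  1.42296888e+00] [ 5.25825845e-01  2.80260085e-01  1.56091655e+00 -4.02490057e-04
  1.30154622e+00  6.73760905e-01]
```

View pics/w4.png

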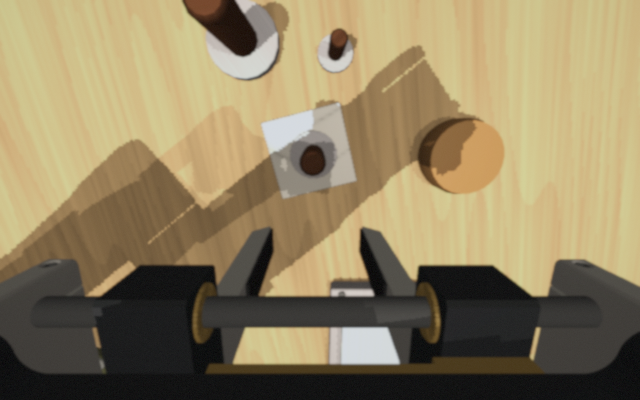

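View pics/t4c.png

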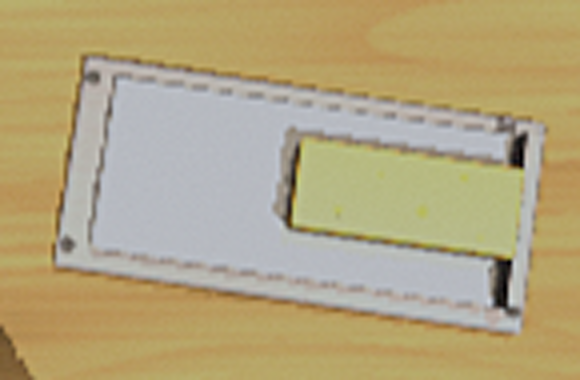

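The cheese lies square against the stop, roughly centred on the bed. The wrist view shows the press handle at (313,160) and the tile corners around it.

Run:
```python
from h import *
m=np.load("m4.npy",allow_pickle=True).item();mt=camera_model("top")
i=cv2.imread("pics/w4.png");g=i[130:195,280:350].max(2)
k=(g<75).astype(np.uint8);n,l,s,c=cv2.connectedComponentsWithStats(k)
j=1+np.argmax(s[1:,4]);u,v=c[j]+[280,130];print("handle blob",s[j]+np.array([280,130,0,0,0]),u,v)
for z in(104,22): print(z,ray(m,u,v,z))
for h in([448,337],[448,340],[446,340]): print(h,"pred top",np.round(proj(m,[*h,104]),1),"base",np.round(proj(m,[*h,22]),1))
p=np.array([ray(m,*q,8) for q in((262,123),(339,103),(357,183),(284,199))]);print("tile",p.mean(0))
p=np.array([ray(mt,(a+.5)/4-.5+270,(b+.5)/4-.5+165,90) for a,b in((300,137),(523,168),(519,259),(292,229))])
print("cheese",p.mean(0),np.degrees(np.arctan2(*(p[1]-p[0])[[1,0]])),np.degrees(np.arctan2(*(p[2]-p[3])[[1,0]])))
p=np.array([ray(mt,(a+.5)/4-.5+270,(b+.5)/4-.5+165,24) for a,b in((86,57),(545,123),(521,331),(56,266))]);print("bed",p.mean(0))
```

```text
handle blob [300 145  26  31 622] 312.4147909967846 160.33440514469453
104 [449.03249284 343.35380215 104.        ]
22 [446.69384849 334.52658975  22.        ]
[448, 337] pred top [312.3 167.2] base [313.2 158.2]
[448, 340] pred top [311.9 164. ] base [312.8 155.7]
[446, 340] pred top [309.8 164.3] base [311.2 156. ]
tile [445.26506839 342.04423081   8.        ]
cheese [484.78616662 -82.69958946  90.        ] -98.34499264741703 -97.95969252169176
bed [493.94599385 -18.44943288  24.        ]
```

The press is at about (448,340), the cheese centre at (484.5,-82.6) and the tile centre at about (444.5,341). I'll take the handle.

Emit:
{"method": "carry_out", "body": {"slide": [[0.006,0.08,0],[0.006,0.155,0],[0.006,0.155,0],[0.006,0.155,-0.15],[0.006,0.155,-0.3],[0.006,0.155,-0.45],[0.006,0.155,-0.54],[0.006,0.155,-0.582],[0.006,0.155,-0.582],[0.006,0.155,-0.582]], "dr": [[0,0,0],[0,0,0],[0,0,0],[0,0,0],[0,0,0],[0,0,0],[0,0,0],[0,0,0],[0,0,0],[0,0,0]], "gripper": [60,60,60,60,60,60,60,60,60,60]}}

```text
clock: 11.17
eef_pos: [449.0, 338.9, 152.6]
eef_rot: [3.141, -0.001, 1.42]
wrist_force: [-0.4, 0.2, -0.5]
finger_gap: 56.4
finger_force: 0.0
```

Emit:
{"method": "carry_out", "body": {"slide": [[0,0,0],[0,0,0],[0,0,0],[0,0,0],[0,0,0],[0,0,0],[0,0,0],[0,0,0]], "dr": [[0,0,0],[0,0,0],[0,0,0],[0,0,0],[0,0,0],[0,0,0],[0,0,0],[0,0,0]], "gripper": [50,45,40,36,32,28,20,20], "newtons": 30}}

```text
clock: 11.83
eef_pos: [448.4, 339.4, 151.7]
eef_rot: [3.141, -0.0, 1.421]
wrist_force: [-1.2, -0.2, 1.0]
finger_gap: 25.7
finger_force: 30.0
```

Emit:
{"method": "carry_out", "body": {"slide": [[0,0,0.04],[0,0,0.16],[0,0,0.3],[0,0,0.44],[0.01,-0.06,0.54],[0.02,-0.16,0.56],[0.03,-0.28,0.56],[0.04,-0.41,0.56],[0.05,-0.55,0.56],[0.07,-0.69,0.56]], "dr": [[0,0,0],[0,0,0],[0,0,0],[0,0,0],[0,0,0],[0,0,0],[0,0,0],[0,0,0],[0,0,0],[0,0,0]], "gripper": [20,20,20,20,20,20,20,20,20,20]}}

```text
clock: 12.67
eef_pos: [465.2, 165.5, 291.9]
eef_rot: [-3.141, 0.0, 1.422]
wrist_force: [-0.1, 0.3, -3.8]
finger_gap: 25.2
finger_force: 30.0
```

Emit:
{"method": "carry_out", "body": {"slide": [[0.01,-0.14,0],[0.02,-0.28,0],[0.03,-0.42,0],[0.04,-0.56,0],[0.05,-0.7,0],[0.06,-0.82,0],[0.07,-0.91,0],[0.074,-0.97,0],[0.0744,-0.998,0],[0.0744,-0.998,0]], "dr": [[0,0,0],[0,0,0],[0,0,0],[0,0,0],[0,0,0],[0,0,0],[0,0,0],[0,0,0],[0,0,0],[0,0,0]], "gripper": [20,20,20,20,20,20,20,20,20,20]}}

```text
clock: 13.5
eef_pos: [484.3, -83.5, 291.7]
eef_rot: [-3.141, -0.0, 1.419]
wrist_force: [-0.1, 0.4, -4.1]
finger_gap: 25.5
finger_force: 30.0
```

Emit:
{"method": "carry_out", "body": {"slide": [[0,0,0],[0,0,0]], "dr": [[0,0,0],[0,0,0]], "gripper": [20,20]}}

```text
clock: 13.67
eef_pos: [484.4, -81.7, 291.6]
eef_rot: [-3.141, -0.0, 1.422]
wrist_force: [-0.2, -0.3, -4.0]
finger_gap: 25.4
finger_force: 30.0
```

The press is held; the wrist reads its weight. I'll lower it onto the cheese.

Emit:
{"method": "carry_out", "body": {"slide": [[0,-0.002,-0.06],[0,-0.002,-0.13],[0,-0.002,-0.18],[0,-0.002,-0.205],[0,-0.002,-0.215],[0,-0.002,-0.22],[0,-0.002,-0.224],[0,-0.002,-0.228],[0,-0.002,-0.228]], "dr": [[0,0,0],[0,0,0],[0,0,0],[0,0,0],[0,0,0],[0,0,0],[0,0,0],[0,0,0],[0,0,0]], "gripper": [20,20,20,20,20,20,20,20,20]}}

```text
clock: 14.42
eef_pos: [484.6, -83.1, 234.9]
eef_rot: [3.141, 0.0, 1.421]
wrist_force: [-0.3, -0.6, -2.2]
finger_gap: 25.3
finger_force: 30.0
```

Emit:
{"method": "carry_out", "body": {"slide": [[0,0,-0.006],[0,0,-0.012],[0,0,-0.016],[0,0,-0.02],[0,0,-0.02]], "dr": [[0,0,0],[0,0,0],[0,0,0],[0,0,0],[0,0,0]], "gripper": [20,20,20,20,20]}}

```text
clock: 14.83
eef_pos: [484.7, -83.2, 230.0]
eef_rot: [3.14, 0.0, 1.421]
wrist_force: [0.1, -0.4, 3.6]
finger_gap: 25.3
finger_force: 30.0
```

Emit:
{"method": "carry_out", "body": {"slide": [[0,0,-0.006],[0,0,-0.012],[0,0,-0.016],[0,0,-0.02],[0,0,-0.02]], "dr": [[0,0,0],[0,0,0],[0,0,0],[0,0,0],[0,0,0]], "gripper": [20,20,20,20,20]}}

```text
clock: 15.25
eef_pos: [484.7, -83.2, 225.1]
eef_rot: [3.141, 0.0, 1.421]
wrist_force: [-1.3, 0.4, 4.8]
finger_gap: 25.4
finger_force: 30.0
```

Emit:
{"method": "carry_out", "body": {"slide": [[0,0,-0.005],[0,0,-0.009],[0,0,-0.012],[0,0,-0.012]], "dr": [[0,0,0],[0,0,0],[0,0,0],[0,0,0]], "gripper": [20,20,20,20]}}

```text
clock: 15.58
eef_pos: [484.8, -83.3, 223.5]
eef_rot: [3.14, 0.0, 1.421]
wrist_force: [-9.1, 2.2, 22.4]
finger_gap: 25.6
finger_force: 30.0
```

Emit:
{"method": "carry_out", "body": {"slide": [[0,0,-0.003],[0,0,-0.006],[0,0,-0.006],[0,0,-0.006]], "dr": [[0,0,0],[0,0,0],[0,0,0],[0,0,0]], "gripper": [20,20,20,20]}}

```text
clock: 15.92
eef_pos: [484.8, -83.3, 223.1]
eef_rot: [3.139, 0.001, 1.421]
wrist_force: [-14.7, 1.8, 36.7]
finger_gap: 25.7
finger_force: 30.1
```

The plate reached its hard limit: the force rose sharply at about 10 mm of travel. I'll release slowly and lift.

Emit:
{"method": "carry_out", "body": {"slide": [[0,0,0.006],[0,0,0.012],[0,0,0.02],[0,0,0.028],[0,0,0.036],[0,0,0.044],[0,0,0.052],[0,0,0.062],[0,0,0.075],[0,0,0.1]], "dr": [[0,0,0],[0,0,0],[0,0,0],[0,0,0],[0,0,0],[0,0,0],[0,0,0],[0,0,0],[0,0,0],[0,0,0]], "gripper": [20,20,20,20,20,20,20,20,20,20]}}

```text
clock: 16.75
eef_pos: [484.0, -83.0, 244.4]
eef_rot: [-3.139, -0.0, 1.421]
wrist_force: [-0.4, -0.0, -3.8]
finger_gap: 25.5
finger_force: 30.0
```

Emit:
{"method": "carry_out", "body": {"slide": [[0,0,0.06],[0,0,0.12],[0,0.06,0.18],[-0.01,0.18,0.18],[-0.03,0.32,0.18],[-0.05,0.46,0.18],[-0.07,0.6,0.18],[-0.08,0.72,0.18],[-0.08,0.8,0.18],[-0.08,0.84,0.18]], "dr": [[0,0,0],[0,0,0],[0,0,0],[0,0,0],[0,0,0],[0,0,0],[0,0,0],[0,0,0],[0,0,0],[0,0,0]], "gripper": [20,20,20,20,20,20,20,20,20,20]}}

```text
clock: 17.58
eef_pos: [464.0, 129.0, 290.2]
eef_rot: [-3.141, -0.0, 1.423]
wrist_force: [-0.3, -0.1, -3.3]
finger_gap: 25.8
finger_force: 30.0
```

Run:
```python
from h import *
s=read_state();print(s["eef_pos"],s["wrist_force"])
t=snap("top","t5.png").astype(int);a=cv2.imread("pics/t4.png")[:,:,::-1].astype(int)
d=np.abs(t-a).max(2)[175:252,330:415];print("changed px around cheese",(d>40).sum())
```

```text
[463.97400817 129.02035328 290.22299168] [-0.2828676  -0.14501186 -3.34335653]
changed px around cheese 0
```

Nothing around the cheese changed between the before and after pictures. Next I'll return the press to the tile.

Emit:
{"method": "carry_out", "body": {"slide": [[-0.01,0.12,0],[-0.02,0.26,0],[-0.03,0.4,0],[-0.05,0.54,0],[-0.06,0.66,0],[-0.07,0.76,0],[-0.077,0.82,0],[-0.077,0.846,0],[-0.077,0.846,0],[-0.077,0.846,0]], "dr": [[0,0,0],[0,0,0],[0,0,0],[0,0,0],[0,0,0],[0,0,0],[0,0,0],[0,0,0],[0,0,0],[0,0,0]], "gripper": [20,20,20,20,20,20,20,20,20,20]}}

```text
clock: 18.47
eef_pos: [445.6, 337.3, 289.9]
eef_rot: [-3.141, 0.001, 1.42]
wrist_force: [0.4, -0.0, -2.7]
finger_gap: 25.7
finger_force: 30.0
```

Run:
```python
from h import *
s=read_state();print(s["eef_pos"],s["eef_rot"],s["wrist_force"])
i=snap("scene","s6.png")
cv2.imwrite("pics/s6c.png",cv2.resize(i[120:330,320:540,::-1],None,fx=2.8,fy=2.8,interpolation=cv2.INTER_CUBIC))
```

```text
[445.63324763 337.27745011 289.91378589] [-3.14140379e+00  6.14493895e-04  1.42033478e+00] [ 0.37652013 -0.01783961 -2.70395234]
```

Emit:
{"method": "carry_out", "body": {"slide": [[-0.003,0.012,-0.05],[-0.003,0.012,-0.15],[-0.003,0.012,-0.27],[-0.003,0.012,-0.38],[-0.003,0.012,-0.46],[-0.003,0.012,-0.5],[-0.003,0.012,-0.525],[-0.003,0.012,-0.535],[-0.003,0.012,-0.54],[-0.003,0.012,-0.54]], "dr": [[0,0,0],[0,0,0],[0,0,0],[0,0,0],[0,0,0],[0,0,0],[0,0,0],[0,0,0],[0,0,0],[0,0,0]], "gripper": [20,20,20,20,20,20,20,20,20,20]}}

```text
clock: 19.35
eef_pos: [444.9, 341.4, 156.0]
eef_rot: [3.14, -0.001, 1.421]
wrist_force: [0.7, 0.1, -2.8]
finger_gap: 25.2
finger_force: 30.0
```

Emit:
{"method": "carry_out", "body": {"slide": [[0,0,-0.003],[0,0,-0.006],[0,0,-0.008],[0,0,-0.008]], "dr": [[0,0,0],[0,0,0],[0,0,0],[0,0,0]], "gripper": [20,20,20,20]}}

```text
clock: 19.68
eef_pos: [444.5, 341.4, 153.2]
eef_rot: [3.141, -0.0, 1.421]
wrist_force: [-1.1, -0.0, -3.3]
finger_gap: 25.3
finger_force: 30.0
```

Emit:
{"method": "carry_out", "body": {"slide": [[0,-0.002,-0.002],[0,-0.002,-0.004],[0,-0.002,-0.004],[0,-0.002,-0.004]], "dr": [[0,0,0],[0,0,0],[0,0,0],[0,0,0]], "gripper": [20,20,20,20]}}

```text
clock: 20.02
eef_pos: [444.5, 340.8, 152.0]
eef_rot: [-3.142, 0.0, 1.421]
wrist_force: [0.7, -0.1, -3.2]
finger_gap: 25.5
finger_force: 30.0
```

Emit:
{"method": "carry_out", "body": {"slide": [[0,0,-0.002],[0,0,-0.004],[0,0,-0.004]], "dr": [[0,0,0],[0,0,0],[0,0,0]], "gripper": [20,20,20]}}

```text
clock: 20.27
eef_pos: [444.5, 341.0, 151.5]
eef_rot: [3.141, -0.0, 1.421]
wrist_force: [-1.5, -0.9, 2.0]
finger_gap: 25.1
finger_force: 30.0
```

Contact is at the original height, so the handle did not slip in the grip. I'll release and rise straight up.

Emit:
{"method": "carry_out", "body": {"slide": [[0,0,0],[0,0,0],[0,0,0],[0,0,0],[0,0,0],[0,0,0],[0,0,0]], "dr": [[0,0,0],[0,0,0],[0,0,0],[0,0,0],[0,0,0],[0,0,0],[0,0,0]], "gripper": [30,34,40,48,60,60,60]}}

```text
clock: 20.85
eef_pos: [444.5, 340.9, 151.0]
eef_rot: [3.142, -0.0, 1.421]
wrist_force: [-0.2, -0.1, 0.2]
finger_gap: 55.7
finger_force: 0.0
```

Emit:
{"method": "carry_out", "body": {"slide": [[0,0,0.06],[0,0,0.16],[0,0,0.28],[0,0,0.42],[0,0,0.56],[0,-0.1,0.65],[0,-0.24,0.65],[0,-0.4,0.65],[0,-0.5,0.65],[0,-0.5,0.65]], "dr": [[0,0,0],[0,0,0],[0,0,0],[0,0,0],[0,0,0],[0,0,0],[0,0,0],[0,0,0],[0,0,0],[0,0,0]], "gripper": [60,60,60,60,60,60,60,60,60,60]}}

```text
clock: 21.68
eef_pos: [444.5, 212.6, 314.0]
eef_rot: [3.141, 0.0, 1.418]
wrist_force: [0.3, 0.8, -1.2]
finger_gap: 56.2
finger_force: 0.0
```

Run:
```python
from h import *
print(read_state()["finger_force"],read_state()["wrist_force"])
t=snap("top","t7.png");s=snap("scene","s7.png")
a=cv2.resize(t[140:260,160:415,::-1],(800,376),interpolation=cv2.INTER_CUBIC)
b=cv2.resize(s[120:310,230:530,::-1],(354,224),interpolation=cv2.INTER_CUBIC)
c=np.zeros((600,800,3),np.uint8);c[:376]=a;c[376:,:354]=b;cv2.imwrite("pics/f7.png",c)
```

```text
0.0 [ 0.34893357  0.79789722 -1.16544093]
```

View pics/f7.png

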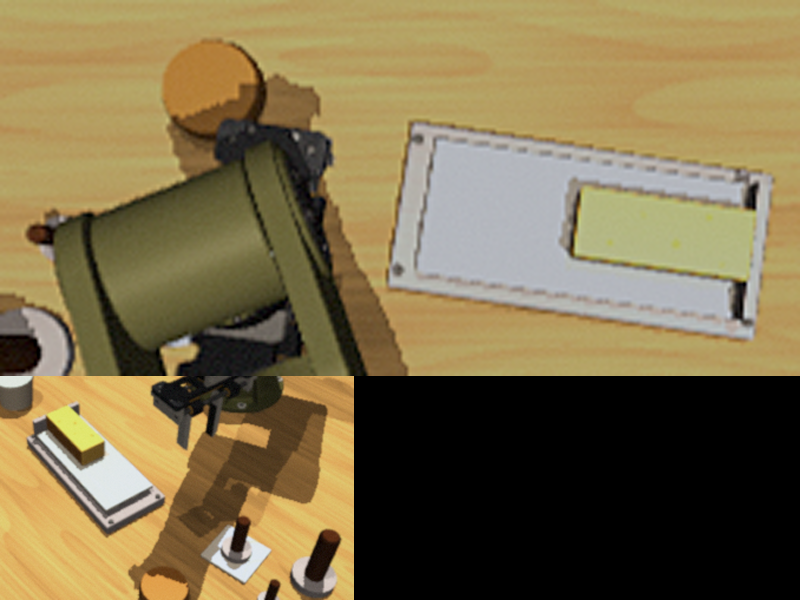

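The press stands upright in the middle of the tile at inset (237,548). The cheese is still square against the stop, and the gripper is clear of everything.

```bash
python3 -c "
from cell import *
print(sign_off())"
```

```text
the job is handed in; nothing more can be done
None
```

I handed the job in at about 22 s: the cheese is tipped and square against the stop, the plate was pressed fully down (judged from the force and travel) and released, the hand press is back upright on its tile, and I never touched the tub, wheel or jar.

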